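Prime the jar sealer and hold its lever on seal

TASK

A filled jar is waiting in the red bench-top jar sealer. Prime the pump by pushing the black plunger on top of the sealer down to its stop and letting it come back up; then press the green-ended spring lever of the dial down past its first two clicks to the third position (the green mark, at the bottom of its travel) and finish while still holding it there, since it springs back when let go. Leave the jar in the sealer and the other things on the bench where they stand.

Things in the scene. Friction and masses are not known exactly. Their poses are not given: they have to be found in the camera images.
- sealer: jar sealer, fixed to the bench: red housing 120 x 170 x 135 mm high (x, y, z) centred on the origin, which lies on the bench; x = out of the aluminium dial panel (60 mm from the origin, facing roughly away from the robot), y = towards the jar (140 mm from the origin), z up. A gooseneck and cap over the jar reach 196 mm high; within 60 mm of the plunger nothing else rises over 135 mm.
- plunger_top (a point): centre of the top of the plunger head, a black disc 42 mm across and 12 mm thick on a 16 mm steel stem, on top of the housing at the sealer's origin in x and y; 177 mm above the bench at rest, 159 mm when pressed to its stop; it moves straight down.
- plunger (a joint): plunger travel in m: 0 = up at rest, 0.018 = down at its stop; a spring pushes it back up, about 2 N at the top and 8.5 N at the stop.
- dial_axis (a point): fixed point on the dial's turning axis, in the plane in which the middle of the green paddle moves: at x 105, y -45, z 100 mm in the sealer's frame. The axis runs along the sealer's x. The dial is a black disc 48 mm across on the panel.
- paddle_mid (a point): middle of the green paddle, a bar 18 mm across, 40 mm long along the sealer's x, on a steel lever 13 mm wide, 100 mm from the dial axis. The lever points to the sealer's -y, beyond the housing; it meets the paddle's end near the panel. At rest the paddle middle is 0.60 rad above level seen from the axis (156 mm above the bench), at the third position 0.657 rad below (39 mm). Pressed from above.
- selector: the turning dial with its lever and green paddle, one piece; origin on the dial axis at the panel, x axis along the dial axis.
- dial (a joint): angle of dial and lever in rad: 0 = rest (white dot on the panel), growing as the paddle goes down; clicks at 0.419 (yellow dot), 0.838 (orange dot), 1.257 (green dot, third position); hard stop at 1.357. A spring always drives it back to 0: about 2.5 N at the paddle at rest, rising to about 8 N at the third position, 2 N more or less around each click.
- loaded_jar: filled green glass jar 76 mm across, 134 mm high with brass lid, standing on the sealer's plate under the rubber cap; origin at the centre of its underside. Leave alone.
- jam_jar: amber jam jar with red lid, 68 mm across, 100 mm high, on the bench to the right; origin at the centre of its underside. Leave alone.
- tin: steel tin with green label, 74 mm across, 110 mm high, on the bench to the right; origin at the centre of its underside. Leave alone.
- enamel_pot: blue lidded enamel pot, 90 mm across, 97 mm high, on the bench to the right; origin at the centre of its underside. Leave alone.

How it is judged:
On the way, in this order (a step that is already met when the one before it is completed fails the run):
1. the plunger is pressed to its stop (value of joint plunger above 0.0155 m), for 0.1 s.
2. the plunger has come back up (value of joint plunger below 0.004 m), for 0.1 s.
3. the dial lever is pressed to the third position (value of joint dial above 1.14 rad and contact force between any of the fingers, the arm and selector above 1.5 N), for 0.2 s.
At the end, for the whole second after the job is handed in: The robot holds the lever at the third position (dial at least 1.14 rad), still, pressing the lever or paddle with over 1.5 N, no loose thing on it; plunger back up (under 4 mm down); the jar and three other things upright (0.2 rad) and within 30 mm of where they stood (all of step 3 and velocity of joint dial between -0.2 and 0.2 rad/s and value of joint plunger below 0.004 m and contact force between selector and loaded_jar below 0.5 N and contact force between selector and jam_jar below 0.5 N and contact force between selector and tin below 0.5 N and contact force between selector and enamel_pot below 0.5 N and distance of each of loaded_jar, jam_jar, tin, enamel_pot from where it was at the start of the episode below 0.03 m and angle between each of loaded_jar, jam_jar, tin, enamel_pot's own z axis and vertical below 0.2 rad); the arm keeps its last pose, push and grip.
It fails at once if the jar or one of the other things is knocked away or over (distance of any of loaded_jar, jam_jar, tin, enamel_pot from where it was at the start of the episode above 0.03 m or angle between any of loaded_jar, jam_jar, tin, enamel_pot's own z axis and vertical above 0.3 rad).
It also fails if it takes over 42 s, if anything falls off the work surface, if the arm or the gripper's body presses on something with over 40 N, if the wrist force passes 120 N, or if a joint passes its speed limit or range.

ROBOT

A 7-joint arm with a two-finger parallel gripper is mounted at the origin on the work surface. World frame = base frame: x ahead of the robot, y to its left, z up, the work surface at z = 0. Lengths are in m, angles in rad, forces in N, time in s.
With the tool pointing down it reaches from about 0.425 to 0.95 m from the base axis. Payload 4.7 kg.
Tool frame: the origin (TCP) lies between the finger pads; the fingertips stand 22 mm ahead of it and the grasp point (between the pads) lies 3 mm ahead of it; z points along the fingers, y is the line along which they close (so a half turn about z gives the same grasp; the last joint's range is limited). The gripper opens to 85 mm and grips with 20 to 120 N. Pads are 22 mm wide; open, the fingers measure 114 mm over their backs; the gripper's body (76 mm by 85 mm) begins 54 mm behind the grasp point. The pads swing forward as they close: fully open they stand 13 mm farther back than shut.
Start: joints at [1.213, 0.469, -0.049, 1.532, 0.024, 1.141, -0.082], TCP at [0.218, -0.639, 0.253] pointing down, gripper open.
Joint ranges: [-2.59, 2.59], [-0.33, 1.99], [-1.39, 1.29], [0.1, 2.45], [-1.04, 4.18], [0.21, 1.99], [-2.66, 2.66]. Speed limits (rad/s): [2.57, 2.57, 3.14, 3.14, 3.14, 3.14, 3.14].

INTERFACE

Orientations are given as a unit quaternion [w, x, y, z].
In Python, from plant import get_state, optics, job gives the robot as it stands. The module is installed in compiled form; this text tells all that it offers.
- The arm moves only by the tool servo_tool, never from a script. Its argument "increments" is a list of rows, each a list of 5 numbers: the opening, from 0 (shut) to 1 (fully open), then the shift along the tool's x, y, z in mm, then the turn about the tool's z in rad. A call has 1 to 8 rows; each row is the pose to reach, as a shift and turn from the pose commanded when the call began, along the tool's axes at that moment; what a row does not reach only later rows make up. A row lasts 1/12 s, in which the tool goes at most 41.7 mm and 7.16 degrees, less where a joint would pass 70% of its speed; a pose out of reach is approached as far as the arm can. A call with a gripper value outside its range is refused whole. The fingers move at their own pace and stop on an object; the grip force is fixed at half the most. Time passes only in rows, so rows that repeat a pose let the fingers close. It gives the time, the measured TCP pose, the force, the opening and the grip force at its end, in the units of the state.
- get_state(): the state, without advancing time (a new reading comes with each control period).
- optics.snapshot(name): name is "scene" or "top" or "wrist"; returns the picture (480x640x3 uint8, red, green, blue); there is no depth.
- optics.calibration(name): a dict with "intrinsics" (3x3 intrinsics, pixels), "world_from_camera" (4x4, takes a point from camera to world coordinates). Camera axes: x right, y down, z forward; pixel columns grow to the right and rows downward; lengths in m; the calibration is good to about 2 mm. A picture is of the moment at which its call begins: read the wrist's pose just before it. calibration takes no time and is no camera call; for the wrist camera it gives the pose at the moment of the call.
- job.hand_in(): hands the job in; it is judged then, once.
The state is a dict: "time_s": time; "joint_pos": joint angles; "dq": joint speeds; "joint_efforts": joint torques, N m; "tcp_pos": TCP position; "ee_rot": TCP orientation; "wrist_force": force on the tool from outside, world axes, zero at the start; "ft_torque": the same for the moment, N m; "grip_width": opening from 0.0 (shut) to 1.0 (fully open); "grip_force": force on a finger pad.
Only numpy, scipy, OpenCV 4.12 (cv2) and the standard library are available. Lean on these libraries where they do the work, as an engineer would, in place of code of your own. Each camera call takes 0.05 s, during which the arm holds its last target. There are 200 camera calls.

## Working session

There is one attempt and no reset: what is moved stays moved. The work goes in short steps, Python scripts to look and compute and a tool call to move; the robot and the scene stay as the last step left them, time stands still between calls to the robot, and variables do not carry over. Pictures are saved under pics/ and viewed, at most 10 in all, crops included, and the job is handed in when it is done.

Besides the shell and the picture viewer there is one more tool, called as name(argument=value, ...) on one line, values as JSON. servo_tool: Moves the arm, as the interface text tells. Its arguments: {"type":"object","properties":{"increments":{"type":"array"}},"required":["increments"]}

```bash
mkdir -p pics
python3 - <<'E'
from plant import get_state, optics
import cv2, numpy as np
s=get_state(); print(s)
for n in("scene","top"):
    im=optics.snapshot(n); cv2.imwrite(f"pics/{n}0.png",im[:,:,::-1]); c=optics.calibration(n); print(n,c)
E
```

```text
{'time_s': 0.0, 'joint_pos': array([ 1.21311996,  0.46945468, -0.04860558,  1.53369913,  0.02411123,
        1.14099382, -0.08229678]), 'dq': array([ 1.80889488e-04,  1.00848476e-04, -5.62610373e-04,  6.42772017e-05,
       -9.85811132e-05,  5.72282045e-04, -5.90167098e-04]), 'joint_efforts': array([-5.09642632e-04, -5.10312653e+01, -4.67143615e-02, -2.37716049e+01,
        1.07869104e-02,  7.46759295e-03,  4.57954869e-06]), 'tcp_pos': array([ 0.2177869 , -0.63832668,  0.25225029]), 'ee_rot': array([-9.64008580e-04,  9.86514163e-01,  1.63672958e-01, -1.99362526e-04]), 'wrist_force': array([-0.40332838, -0.04082102, -0.54334425]), 'ft_torque': array([-0.04958896,  0.06176971,  0.01929225]), 'grip_force': 0.0, 'grip_width': 0.9984568201622408}
scene {'intrinsics': array([[452.016196  ,   0.        , 324.57610908],
       [  0.        , 452.016196  , 234.147443  ],
       [  0.        ,   0.        ,   1.        ]]), 'world_from_camera': array([[-0.7283827 ,  0.56745534, -0.38399619,  0.89375571],
       [ 0.68514155,  0.59806439, -0.4158125 ,  0.35790519],
       [-0.00630057, -0.56596238, -0.82440699,  0.89509031],
       [ 0.        ,  0.        ,  0.        ,  1.        ]])}
top {'intrinsics': array([[451.20359098,   0.        , 324.64324596],
       [  0.        , 451.20359098, 237.02809645],
       [  0.        ,   0.        ,   1.        ]]), 'world_from_camera': array([[-0.01000773, -0.9949861 ,  0.09951129,  0.43567026],
       [-0.99973436,  0.00788965, -0.02165565, -0.03203257],
       [ 0.02076196, -0.09970158, -0.99480075,  0.96840804],
       [ 0.        ,  0.        ,  0.        ,  1.        ]])}
```

View pics/scene0.png

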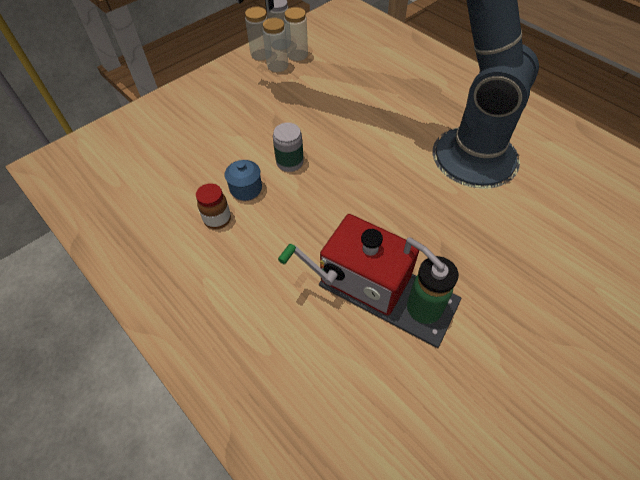

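View pics/top0.png

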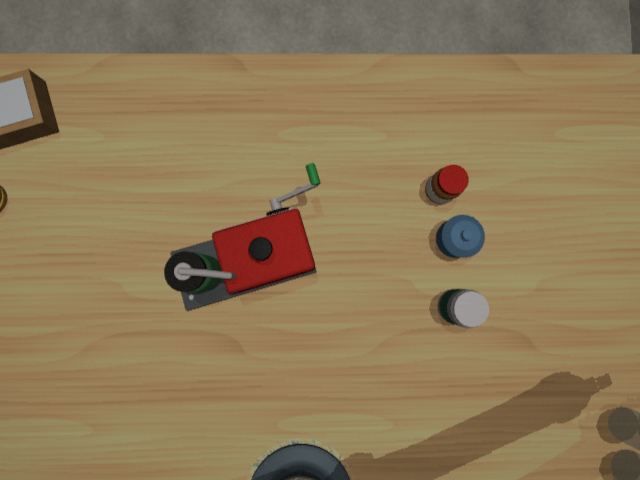

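The scene view shows the sealer's plunger at about (371,238) and the green paddle at (287,253). In the top view they are at (260,249) and (313,174), with the three loose things around x 440-490.

```bash
cat > h.py <<'E'
import numpy as np, cv2
from plant import get_state, optics
from scipy.spatial.transform import Rotation as R
def ray(c,u,v):
    T=c["world_from_camera"]; d=T[:3,:3]@np.linalg.inv(c["intrinsics"])@[u,v,1]; return T[:3,3],d
def onz(c,p,z):
    o,d=ray(c,*p); return o+d*(z-o[2])/d[2]
def tri(a,b):
    (o1,d1),(o2,d2)=a,b
    t=np.linalg.lstsq(np.c_[d1,-d2],o2-o1,rcond=None)[0]; p,q=o1+d1*t[0],o2+d2*t[1]
    return (p+q)/2,np.linalg.norm(p-q)
def blob(m,box):
    x0,y0,x1,y1=box; k=np.zeros_like(m); k[y0:y1,x0:x1]=m[y0:y1,x0:x1]
    n,l,s,c=cv2.connectedComponentsWithStats(k); i=1+np.argmax(s[1:,4])
    return c[i],s[i],l==i
def masks(im):
    h=cv2.cvtColor(im,cv2.COLOR_RGB2HSV)
    return dict(green=cv2.inRange(h,(50,120,40),(75,255,255)),black=cv2.inRange(h,(0,0,0),(180,255,48)),red=cv2.inRange(h,(172,150,60),(180,255,255))|cv2.inRange(h,(0,180,80),(4,255,255)))
E
python3 - <<'E'
from h import *
im={n:cv2.imread(f"pics/{n}0.png")[:,:,::-1].copy() for n in("scene","top")}
c={n:optics.calibration(n) for n in im}
m={n:masks(im[n]) for n in im}
g={"top":blob(m["top"]["green"],(295,155,330,190)),"scene":blob(m["scene"]["green"],(270,235,300,270))}
b={"top":blob(m["top"]["black"],(243,232,278,266)),"scene":blob(m["scene"]["black"],(355,225,388,250))}
for n in im: print(n,"paddle",g[n][0],g[n][1],"plunger",b[n][0],b[n][1])
print("paddle",tri(ray(c["top"],*g["top"][0]),ray(c["scene"],*g["scene"][0])), onz(c["top"],g["top"][0],.156),onz(c["scene"],g["scene"][0],.156))
P=onz(c["top"],b["top"][0],.175);print("plunger",tri(ray(c["top"],*b["top"][0]),ray(c["scene"],*b["scene"][0])),P,onz(c["scene"],b["scene"][0],.174))
r=blob(m["top"]["red"],(205,200,325,300)); k=cv2.findContours(r[2].astype(np.uint8),cv2.RETR_EXTERNAL,cv2.CHAIN_APPROX_NONE)[0]
bx=cv2.boxPoints(cv2.minAreaRect(k[0])); print(np.round([onz(c["top"],p,.135) for p in bx],3))
Q=onz(c["top"],g["top"][0],.156)
# paddle local (x,y)=(105,-45-82.5)
loc=np.array([105,-127.5]); d=(Q-P)[:2]*1000
print("dist",np.linalg.norm(d),np.linalg.norm(loc)," yaw",np.arctan2(d[1],d[0])-np.arctan2(loc[1],loc[0]))
s=get_state(); print(R.from_quat(s["ee_rot"],scalar_first=True).as_matrix().round(3))
for n,q,z in(("jam",(453,180),.1),("pot",(461,237),.09),("tin",(470,309),.11)): print(n,onz(c["top"],q,z).round(3))
E
```

```text
scene paddle [286.77300613 253.25153374] [279 244  17  19 163] plunger [371.42507645 238.24159021] [361 229  22  19 327]
top paddle [312.60227273 173.89204545] [306 164  14  21 176] plunger [260.13801453 248.46004843] [249 237  23  23 413]
paddle (array([ 0.63351078, -0.0296872 ,  0.15947045]), np.float64(0.002405571083121015)) [ 0.63351897 -0.0287879   0.156     ] [ 0.63301067 -0.03250649  0.156     ]
plunger (array([0.49697534, 0.06347435, 0.17201716]), np.float64(0.0031361046259367)) [0.4957393  0.06431337 0.175     ] [0.4991131  0.06311976 0.174     ]
[[ 0.528  0.161  0.135]
 [ 0.575 -0.     0.135]
 [ 0.461 -0.033  0.135]
 [ 0.416  0.127  0.135]]
dist 166.28614835157157 165.1703665915893  yaw 0.2876238402026631
[[ 0.946  0.323 -0.001]
 [ 0.323 -0.946  0.002]
 [-0.    -0.002 -1.   ]]
jam [ 0.634 -0.305  0.1  ]
pot [ 0.521 -0.32   0.09 ]
tin [ 0.382 -0.325  0.11 ]
```

servo_tool(increments=[[0,35,-25,0,0.045],[0,70,-50,0,0.045],[0,105,-75,0,0.045],[0,140,-100,0,0.045],[0,175,-125,0,0.045],[0,210,-150,0,0.045],[0,245,-175,0,0.045],[0,280,-198,0,0.045]])

```text
time_s: 0.77
tcp_pos: [0.4136, -0.3667, 0.2531]
ee_rot: [-0.0, 0.99, 0.141, -0.0]
wrist_force: [0.7, 0.1, 0.1]
grip_width: -0.001
grip_force: 0.0
```

servo_tool(increments=[[0,16,-32,0,0],[0,32,-64,0,0],[0,48,-96,0,0],[0,64,-128,0,0],[0,80,-160,0,0],[0,96,-192,0,0],[0,112,-224,0,0],[0,125,-250,0,0]])

```text
time_s: 1.43
tcp_pos: [0.4631, -0.0908, 0.2532]
ee_rot: [-0.0, 0.99, 0.142, -0.0]
wrist_force: [0.9, -1.1, -0.2]
grip_width: 0.002
grip_force: 0.0
```

Run:
```python
from h import *
s=get_state(); c=optics.calibration("wrist"); im=optics.snapshot("wrist"); cv2.imwrite("pics/w1.png",im[:,:,::-1]); np.save("w1.npy",c["world_from_camera"]); print(s["tcp_pos"],c["intrinsics"]); print(c["world_from_camera"])
T=c["world_from_camera"]
for P in((.497,.064,.177),(.634,-.030,.156)):
    q=T[:3,:3].T@(np.array(P)-T[:3,3]); p=c["intrinsics"]@q; print(p[:2]/p[2],q)
```

```text
[ 0.46305677 -0.09081169  0.25321181] [[346.74194108   0.         317.35099175]
 [  0.         346.74194108 238.27416294]
 [  0.           0.           1.        ]]
[[ 2.82547480e-01 -9.10555274e-01 -3.01754891e-01  5.40794903e-01]
 [-9.59252991e-01 -2.68461925e-01 -8.81016161e-02 -6.74612142e-02]
 [-7.88307737e-04  3.14352172e-01 -9.49306110e-01  3.73474669e-01]
 [ 0.00000000e+00  0.00000000e+00  0.00000000e+00  1.00000000e+00]]
[ 62.43106825 132.90165177] [-0.13832382 -0.05717689  0.18814798]
[298.67218683 -85.21831031] [-0.00942848 -0.16328894  0.17502454]
```

View pics/w1.png

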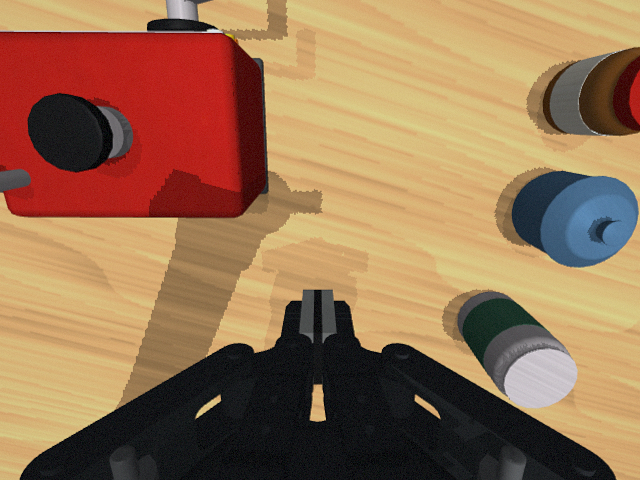

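The wrist view has the plunger head's top at about (65,130), against a prediction of (62,133), and the housing edges run along the image axes. Position and yaw are confirmed.

servo_tool(increments=[[0,14,-27,0,0],[0,28,-54,0,0],[0,42,-81,0,0],[0,56,-108,0,0],[0,69,-135,0,0],[0,69,-135,0,0],[0,69,-135,0,0],[0,69,-135,0,0]])

```text
time_s: 2.15
tcp_pos: [0.4914, 0.0543, 0.2529]
ee_rot: [0.0, 0.99, 0.141, -0.001]
wrist_force: [0.1, -0.4, -0.1]
grip_width: 0.006
grip_force: 0.0
```

servo_tool(increments=[[0,8,-8,15,0],[0,8,-8,30,0],[0,8,-8,45,0],[0,8,-8,52,0],[0,8,-8,58,0],[0,8,-8,64,0],[0,8,-8,70,0],[0,8,-8,70,0]])

```text
time_s: 2.82
tcp_pos: [0.4968, 0.0636, 0.1832]
ee_rot: [0.001, 0.99, 0.141, -0.001]
wrist_force: [-4.0, -3.0, 6.7]
grip_width: -0.001
grip_force: 3.5
```

servo_tool(increments=[[0,0,0,3,0],[0,0,0,5,0],[0,0,0,5,0],[0,0,0,5,0],[0,0,0,5,0],[0,0,0,5,0]])

```text
time_s: 3.32
tcp_pos: [0.4971, 0.0637, 0.1809]
ee_rot: [0.002, 0.99, 0.141, -0.0]
wrist_force: [-8.2, -3.7, 19.0]
grip_width: 0.003
grip_force: 9.5
```

The plunger is on its stop: the tip is at 159 mm and the force is well over the spring's. Now I'll retract.

servo_tool(increments=[[0,0,0,-10,0],[0,0,0,-25,0],[0,0,0,-45,0],[0,0,0,-75,0],[0,0,0,-75,0],[0,0,0,-75,0]])

```text
time_s: 3.82
tcp_pos: [0.4985, 0.0653, 0.2553]
ee_rot: [0.0, 0.99, 0.141, 0.003]
wrist_force: [-0.5, 1.3, -0.8]
grip_width: -0.001
grip_force: 0.0
```

Run:
```python
from h import *
s=get_state(); print(s["tcp_pos"],s["wrist_force"]); M=R.from_quat(s["ee_rot"],scalar_first=True).as_matrix()
y=.284; X=np.array([np.cos(y),np.sin(y)]);Y=np.array([-X[1],X[0]]);O=np.array([.497,.064])
for a in(-.6,-.3,0,.3,.657):
    p=O+X*.113+Y*(-.045-.1*np.cos(a)); z=.1-.1*np.sin(a)+.009+.022
    print(a,p.round(4),round(z,4),"tool delta mm",(M.T@(np.r_[p,z]-s["tcp_pos"])*1000).round(1))
```

```text
[0.49853154 0.06534853 0.2553081 ] [-0.45852442  1.30196247 -0.76419252]
-0.6 [ 0.6412 -0.0268] 0.1875 tool delta mm [110.9 128.2  68.6]
-0.3 [ 0.6449 -0.0392] 0.1606 tool delta mm [110.7 141.2  95.5]
0 [ 0.6461 -0.0435] 0.131 tool delta mm [110.6 145.6 125.1]
0.3 [ 0.6449 -0.0392] 0.1014 tool delta mm [110.4 141.1 154.6]
0.657 [ 0.6403 -0.0235] 0.0699 tool delta mm [110.2 124.8 186.1]
```

servo_tool(increments=[[0,25,28,0,0],[0,50,56,0,0],[0,75,84,0,0],[0,100,110,0,0],[0,111,132,0,0],[0,111,132,20,0],[0,111,132,40,0],[0,111,132,50,0]])

```text
time_s: 4.48
tcp_pos: [0.6392, -0.0312, 0.1993]
ee_rot: [-0.0, 0.99, 0.141, -0.003]
wrist_force: [-0.1, 0.1, -0.7]
grip_width: 0.005
grip_force: 0.0
```

Run:
```python
from h import *
s=get_state(); print(s["tcp_pos"],s["wrist_force"])
im=optics.snapshot("scene"); cv2.imwrite("pics/s2.png",cv2.resize(im[150:390,220:540,::-1],None,fx=2,fy=2))
M=R.from_quat(s["ee_rot"],scalar_first=True).as_matrix()
for p in([.6412,-.0268,.1875],[.6461,-.0435,.131],[.6403,-.0235,.0699]): print((M.T@(p-s["tcp_pos"])*1000).round(1))
```

```text
[ 0.63917854 -0.03123944  0.19931697] [-0.09434776  0.05341563 -0.74182063]
[ 3.2 -3.7 11.8]
[ 3.6 13.8 68.3]
[  3.9  -6.9 129.4]
```

View pics/s2.png

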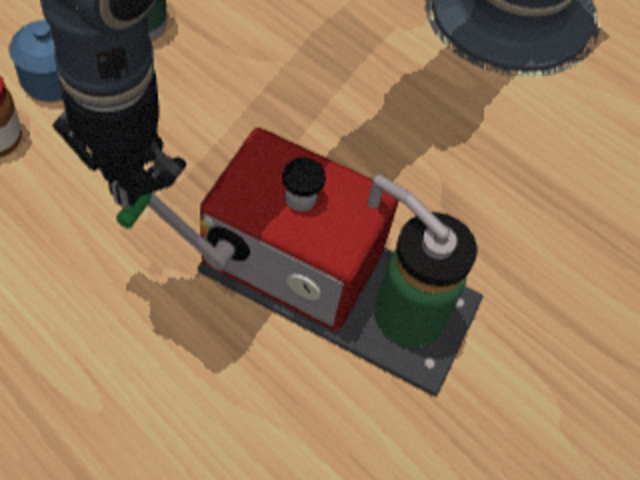

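The crop shows the plunger back up, at (303,175), and the closed fingers over the green paddle at about (135,205). Next I press down along the paddle's arc.

servo_tool(increments=[[0,4,-1,10,0],[0,4,3,20,0],[0,4,7,30,0],[0,4,10,40,0],[0,4,12,50,0],[0,4,13,60,0],[0,4,14,70,0],[0,4,14,70,0]])

```text
time_s: 5.2
tcp_pos: [0.6485, -0.0442, 0.1319]
ee_rot: [0.001, 0.99, 0.141, -0.0]
wrist_force: [-0.1, -3.3, 4.3]
grip_width: 0.001
grip_force: 2.4
```

servo_tool(increments=[[0,-1,0,10,0],[0,-1,-2,20,0],[0,-1,-4,30,0],[0,-1,-8,40,0],[0,-1,-12,50,0],[0,-1,-16,58,0],[0,-1,-18,62,0],[0,-1,-18,64,0]])

```text
time_s: 5.87
tcp_pos: [0.6419, -0.0239, 0.0689]
ee_rot: [-0.001, 0.99, 0.142, -0.0]
wrist_force: [-0.6, 1.2, 9.0]
grip_width: 0.003
grip_force: 4.7
```

servo_tool(increments=[[0,0,0,0,0],[0,0,0,0,0],[0,0,0,0,0],[0,0,0,0,0]])

```text
time_s: 6.2
tcp_pos: [0.6421, -0.0245, 0.0699]
ee_rot: [-0.001, 0.99, 0.142, -0.0]
wrist_force: [0.1, -0.8, 7.8]
grip_width: -0.0
grip_force: 3.6
```

Run:
```python
from h import *
s=get_state(); print(s["tcp_pos"],s["wrist_force"])
im=optics.snapshot("scene"); cv2.imwrite("pics/s3.png",cv2.resize(im[90:390,140:540,::-1],None,fx=2,fy=2))
```

```text
[ 0.64211837 -0.02447288  0.06992216] [ 0.11649183 -0.76575621  7.81469738]
```

View pics/s3.png

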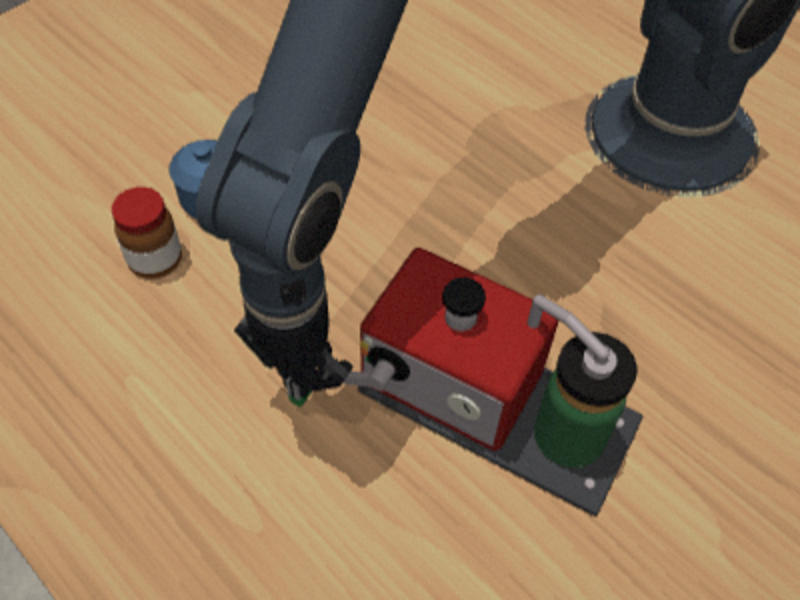

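The lever is down with the green paddle end under the fingertips at about (297,395), and the plunger and jar are in place. The tip is at 48 mm with 7.8 N, which matches the third position. I'll add 2 mm of margin and settle.

servo_tool(increments=[[0,0,0,1,0],[0,0,0,2,0],[0,0,0,2,0],[0,0,0,2,0],[0,0,0,2,0],[0,0,0,2,0],[0,0,0,2,0],[0,0,0,2,0]])

```text
time_s: 6.92
tcp_pos: [0.6418, -0.0235, 0.0682]
ee_rot: [-0.001, 0.99, 0.142, -0.0]
wrist_force: [-2.4, -0.5, 10.4]
grip_width: -0.0
grip_force: 4.6
```

```bash
python3 -c "
from plant import job,get_state
print(get_state()['wrist_force']); print(job.hand_in())"
```

```text
[-2.36203862 -0.53123585 10.40567969]
the job is handed in; nothing more can be done
None
```

I primed the plunger and let it come back up, then handed the job in at about 7 s with the dial lever held at the third position under about 10 N. The jar and the other things were never touched, and the hand-in returned no verdict.

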